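# Set and clamp the photometer carriage

### The job

Slide the blue cuvette carriage along its rail until its white pointer points at the red marker on the scale, then turn the orange clamp knob clockwise until it is tight (its bar in line with the rail), so that the carriage is locked there. Leave the red marker where it is set and do not disturb the other things on the bench.

Things in the scene. Friction and masses are not known exactly. Their poses are not given: they have to be found in the camera images.
- rail: Fixed bench photometer rail, 400 mm long along its own y axis; origin under its middle on the worktop, z up. The aluminium beam is 36 mm wide in x, its top 42 mm high, with end stops to 50 mm at y = +-196. A white scale strip runs parallel to it at x = -66 mm (the robot's side), top 27 mm. A white lamp housing, 50x56 mm and 79 mm high, stands at x = +72, y = +166 mm, its lens reaching to y = +117.
- carriage (a joint): Position of the blue carriage along the rail's +y axis (m), 0 at the rail's middle, limits +-0.15. It slides with about 7 N of friction while the clamp is loose, and is held firmly when the clamp is tight.
- carriage_top (a point): Centre of the top face of the blue carriage, 78 mm high. The carriage is a 56 mm (x) by 70 mm (y) block, z 44 to 78 mm above the beam, with skirts down both sides of the beam; its flat end faces (normal to y) can be pushed with a fingertip above the beam. On its far side (rail x 27 to 89 mm) it carries a black cuvette holder, up to 74 mm high, 36 mm in y.
- pointer (a point): Tip of the carriage's white pointer tongue (12 mm wide, black line in the middle), 44 mm high, on the robot's side of the carriage, 55 mm from the rail's centre line, at the carriage's middle in rail y.
- marker_mid (a point): Middle of the inner edge, top, of the red marker, a block 12 mm wide along the rail, 24 mm in x and 44 mm high, riding on the scale strip just outside the pointer's tip. It is stiff and must stay where it is set; the pointer's line must lie within its width (same rail y as this point).
- marker (a joint): Position of the red marker along the rail's +y axis (m), same scale as joint carriage: the pointer is at the marker when the two are equal.
- clamp_knob (a joint): Turn of the orange T-bar clamp knob (rad), growing clockwise seen from above: 0 fully loose, bar across the rail (along rail x); it begins to bite at about 0.9; 1.5 is its hard stop, bar along the rail. Tight is above 1.2. Needs up to about 0.3 N m; stays where it is left.
- knob_grip (a point): Middle of the knob's bar, on its turning axis, above the middle of the carriage, 109 mm high. The bar is 64 mm long, 13 mm wide, 24 mm tall (z 97 to 121 mm); this point's x axis runs along the bar.
- amber_vial: Brown glass vial, 44 mm diameter, 76 mm high, standing behind the rail; bystander. Origin under its middle.
- meter: White and blue hand-held meter, 155x68x28 mm, lying on the right; bystander. Origin under its middle.
- pen: White marker pen with a blue cap, 128 mm long, 17 mm thick, lying at the front right; bystander. Origin under its middle.
- tweezers: Steel tweezers, 138 mm long, lying on the right; bystander. Origin under their middle.
- timer: White bench timer, 64x64x20 mm, lying at the front left; bystander. Origin under its middle.

How it is judged:
On the way, in this order (a step that is already met when the one before it is completed fails the run):
1. with the clamp still loose, the carriage's pointer is brought to the red marker (within 6 mm) (y of pointer in the frame of marker_mid between -0.006 and 0.006 m and value of joint clamp_knob below 0.8 rad), for 0.2 s.
2. the clamp knob is turned clockwise until tight (above 1.2 rad) (value of joint clamp_knob above 1.2 rad), for 0.2 s.
At the end, for the whole second after the job is handed in: The carriage stands still with its pointer's line within the width of the red marker (6 mm either way along the rail) and the clamp knob is tight (turned clockwise beyond 1.2 rad, bar nearly along the rail) (y of pointer in the frame of marker_mid between -0.006 and 0.006 m and value of joint clamp_knob above 1.2 rad and velocity of joint carriage between -0.005 and 0.005 m/s); the robot touches nothing.
It fails at once if the red marker is shifted by more than 6 mm (distance of marker_mid from where it was at the start of the episode above 0.006 m).
It fails at once if a bystander (vial, meter, pen, tweezers, timer) is moved by more than 40 mm (distance of any of amber_vial, meter, pen, tweezers, timer from where it was at the start of the episode above 0.04 m).
It also fails if it takes over 56 s, if anything falls off the work surface, if the arm or the gripper's body presses on something with over 40 N, if the wrist force passes 120 N, or if a joint passes its speed limit or range.

### The arm

A 6-joint arm with a two-finger parallel gripper is mounted at the origin on a cart in front of the work surface, level with it; the furniture and walls round the work are solid. World frame = base frame: x ahead of the robot, y to its left, z up, the work surface at z = 0. Lengths are in m, angles in rad, forces in N, time in s.
With the tool pointing down it reaches from about 0.3 to 0.775 m from the base axis. Payload 14.6 kg.
Tool frame: the origin (TCP) lies on the centre line of the jaws, within the pads' length; the fingertips stand 19 mm ahead of it and the grasp point (between the pads) is the TCP; z points along the fingers, y is the line along which they close (so a half turn about z gives the same grasp; the last joint's range is limited). The gripper opens to 94 mm and grips with 3 to 60 N. Pads are 16 mm wide; open, the fingers measure 119 mm over their backs; the gripper's body (75 mm by 177 mm) begins 78 mm behind the grasp point.
Start: joints at [-1.287, 0.3, 1.521, -0, 1.321, -0.067], TCP at [0.189, -0.516, 0.224] pointing down, gripper open.
Joint ranges: [-3.03, 3.03], [-0.79, 2.21], [0.23, 2.52], [-1.04, 4.18], [0, 3.07], [-2.55, 2.55]. Speed limits (rad/s): [2.22, 2.22, 2.57, 3.14, 3.14, 3.14].

### API

Orientations are given as [roll, pitch, yaw] about the fixed x, y, z axes, in that order (R = Rz(yaw) Ry(pitch) Rx(roll)).
In Python, from station import get_obs, camera, workorder gives the robot as it stands.
- The arm moves only by the tool play_rows, never from a script. Its argument "motion" is a list that holds one entry, the list of rows, each a list of 7 numbers: the shift along the tool's x, y, z as a fraction of full scale, then the turn, a rotation vector about the tool's x, y, z as a fraction of full scale, then the opening, from -1 (shut) to 1 (fully open). In form: [[[x, y, z, ax, ay, az, grip], ...]]. A call has 1 to 10 rows; each row is the pose to reach, as a shift and turn from the pose commanded when the call began, along the tool's axes at that moment, turning the shorter way round; what a row does not reach only later rows make up. Full scale, the value 1, is 0.25 m for a shift and 2 pi rad for a turn. A row lasts 1/10 s, in which the tool goes at most 50 mm and 8.59 degrees, less where a joint would pass 70% of its speed; a pose out of reach is approached as far as the arm can. A call with a number of a shift or a turn outside -1 to 1 is refused whole. A call with a gripper value outside its range is refused whole. The fingers move at their own pace and stop on an object; "grip_force" is the grip in N (left out, the last holds). Time passes only in rows, so rows that repeat a pose let the fingers close. It gives the time, the measured TCP pose, the force, the opening and the grip force at its end, in the units of the state.
- get_obs(): the state, without advancing time (a new reading comes with each control period).
- camera(name): name is "scene" or "side" or "wrist"; returns a dict with "frame" (420x560x3 uint8, red, green, blue), "z_map" (420x560 float32, m along the optical axis (not along the pixel's ray), 0 where there is no reading), "camera_matrix" (3x3 intrinsics, pixels), "T" (4x4, takes a point from camera to world coordinates); the wrist camera has in their place "T_tool_cam" (4x4, takes a point from camera to tool coordinates, whose origin is the TCP and whose axes are the flange's). Camera axes: x right, y up, looking along -z (the intrinsics and any distortion apply to the point x, -y, -z); pixel columns grow to the right and rows downward; lengths in m; the calibration is good to about 2 mm. A picture is of the moment at which its call begins: read the wrist's pose just before it.
- workorder.hand_in(): hands the job in; it is judged then, once.
The state is a dict: "time_s": time; "qpos": joint angles; "joint_vel": joint speeds; "tau": joint torques, N m; "ee_pos": TCP position; "eef_rot": TCP orientation; "force": force on the tool from outside, world axes, zero at the start; "moment": the same for the moment, N m; "grip_width": finger opening in m; "grip_force": force on a finger pad.
Only numpy, scipy, OpenCV 4.12 (cv2) and the standard library are available. Lean on these libraries where they do the work, as an engineer would, in place of code of your own. Each camera call takes 0.05 s, during which the arm holds its last target. There are 200 camera calls.

## Working session

There is one attempt and no reset: what is moved stays moved. The work goes in short steps, Python scripts to look and compute and a tool call to move; the robot and the scene stay as the last step left them, time stands still between calls to the robot, and variables do not carry over. Pictures are saved under pics/ and viewed, at most 10 in all, crops included, and the job is handed in when it is done.

Besides the shell and the picture viewer there is one more tool, called after "Request:" by a JSON object that holds its "op" and its "data". play_rows: Moves the arm, as the interface text tells. Its arguments: {"type":"object","properties":{"motion":{"type":"array"},"grip_force":{"type":"number"}},"required":["motion"]}

```bash
mkdir -p pics; cat > h.py <<'E'
import numpy as np, cv2
from station import get_obs, camera, workorder
def world(c,u,v,z=None):
    K=c["camera_matrix"];T=c["T"]
    d=z if z is not None else c["z_map"][int(v),int(u)]
    p=np.array([(u-K[0,2])/K[0,0]*d,-(v-K[1,2])/K[1,1]*d,-d,1])
    return (T@p)[:3]
def plane(c,u,v,h):
    a=c["T"][:3,3]; b=world(c,u,v,1.0); return a+(b-a)*(h-a[2])/(b[2]-a[2])
E
python3 - <<'E'
from h import *
import pickle
o=get_obs();print(o)
for n in("scene","side"):
    c=camera(n);pickle.dump(c,open(n+".pkl","wb"));cv2.imwrite(f"pics/{n}0.png",cv2.resize(c["frame"][:,:,::-1],(800,600)))
    print(n,c["T"].round(3).tolist(),c["camera_matrix"].tolist(),[k for k in c])
E
```

```text
{'time_s': 0.0, 'qpos': array([-1.28657052e+00,  3.00503610e-01,  1.52156776e+00,  2.07487789e-05,
        1.32070419e+00, -6.66454767e-02]), 'joint_vel': array([ 1.03565676e-03, -1.57921272e-03,  1.52338705e-04, -4.27135172e-04,
       -1.07790703e-03, -4.91189545e-05]), 'tau': array([-2.98455932e-03, -5.31811988e+01, -3.52745640e+01,  7.07150088e-02,
        2.43874040e-02, -8.84358724e-05]), 'ee_pos': array([ 0.18895594, -0.51627085,  0.22387412]), 'eef_rot': array([-3.14041371e+00, -9.88294918e-05,  3.50866079e-01]), 'force': array([0.40446524, 0.55148585, 0.3536148 ]), 'moment': array([0.04322116, 0.01417593, 0.00439658]), 'grip_force': 0.0, 'grip_width': 0.09392152626503392}
scene [[0.745, 0.494, -0.449, -0.069], [-0.667, 0.541, -0.512, -0.765], [-0.01, 0.681, 0.732, 1.126], [0.0, 0.0, 0.0, 1.0]] [[457.964125743172, 0.0, 278.23308800021414], [0.0, 457.964125743172, 211.17732429156928], [0.0, 0.0, 1.0]] ['frame', 'z_map', 'camera_matrix', 'T']
side [[-0.877, 0.26, -0.404, -0.242], [-0.481, -0.485, 0.731, 1.363], [-0.006, 0.835, 0.55, 1.18], [0.0, 0.0, 0.0, 1.0]] [[545.7257822050134, 0.0, 275.2859080847525], [0.0, 545.7257822050134, 209.26490972679443], [0.0, 0.0, 1.0]] ['frame', 'z_map', 'camera_matrix', 'T']
```

View pics/scene0.png

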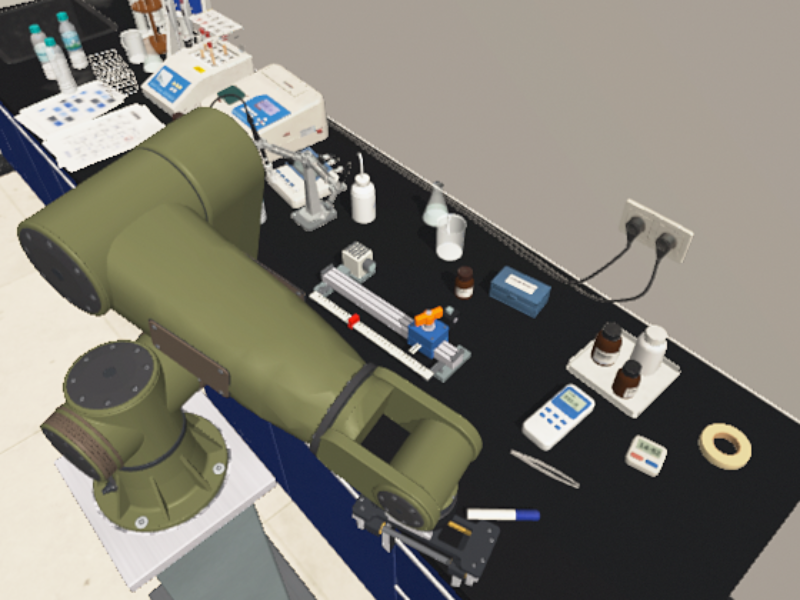

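View pics/side0.png

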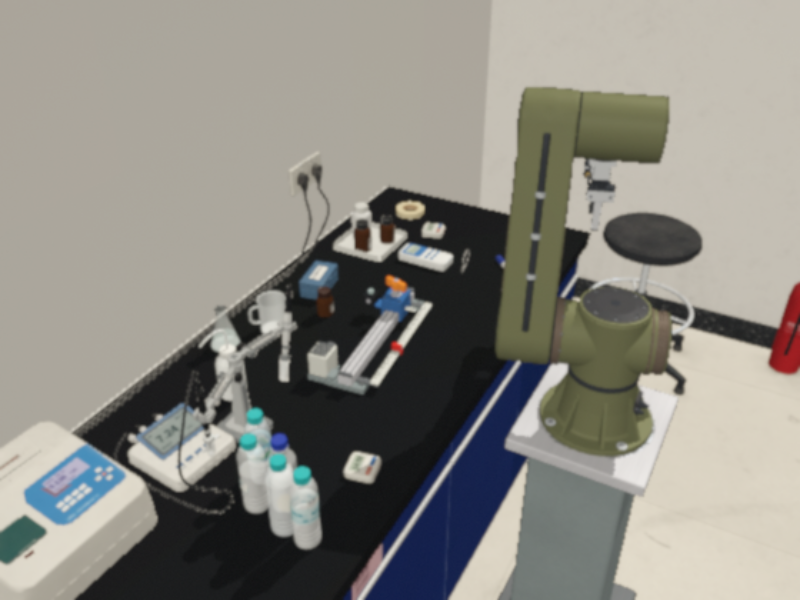

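```bash
python3 - <<'E'
from h import *
import pickle
a=pickle.load(open("scene.pkl","rb"))["frame"];b=pickle.load(open("side.pkl","rb"))["frame"]
cv2.imwrite("pics/sc1.png",cv2.resize(a[165:270,205:345,::-1],(800,600),interpolation=cv2.INTER_CUBIC))
cv2.imwrite("pics/si1.png",cv2.resize(b[185:275,205:325,::-1],(800,600),interpolation=cv2.INTER_CUBIC))
E
```

```text
(no output)
```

View pics/sc1.png

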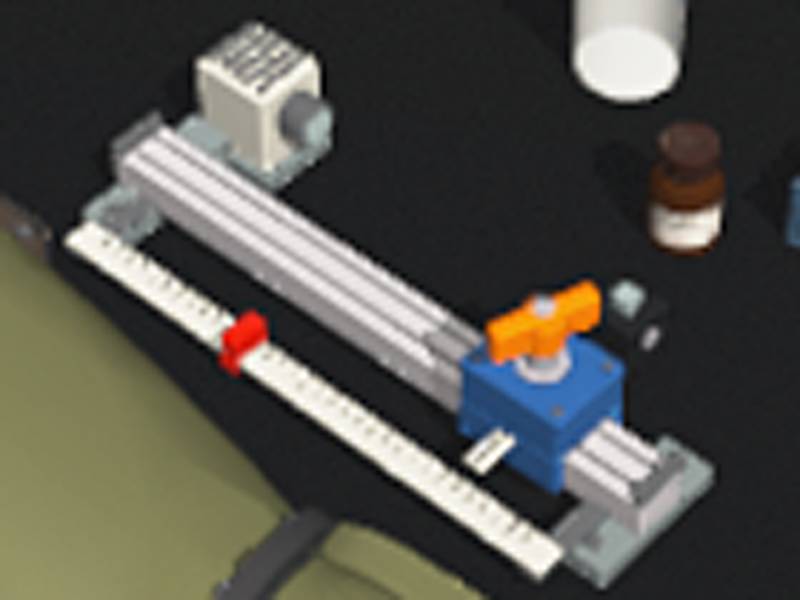

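View pics/si1.png

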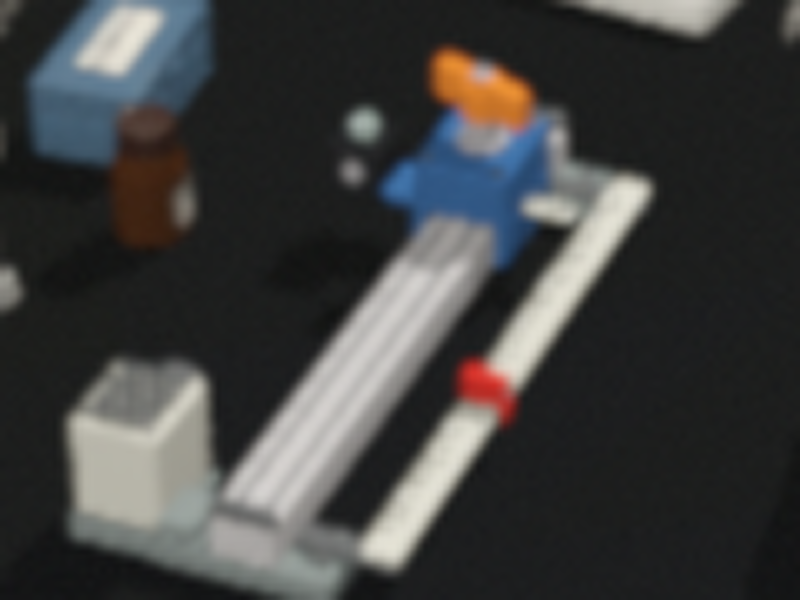

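```bash
python3 - <<'E'
from h import *
import pickle
A=pickle.load(open("scene.pkl","rb"));B=pickle.load(open("side.pkl","rb"))
S=lambda u,v,h:plane(A,205+u/5.714-.4,165+v/5.714-.4,h)
D=lambda u,v,h:plane(B,205+u/6.667-.4,185+v/6.667-.4,h)
def sh(n,s,d,h):print(n,S(*s,h).round(4),D(*d,h).round(4))
sh("strip+",(80,232),(382,562),.027);sh("strip-",(552,565),(635,180),.027)
sh("knob",(543,303),(484,70),.121);sh("ptr",(477,462),(575,215),.044)
sh("barR",(497,345),(524,90),.121);sh("barF",(593,290),(440,55),.121)
sh("mk",(246,330),(485,380),.044)
# segmentation via depth: red, orange
for n,c in(("scene",A),("side",B)):
    f=c["frame"].astype(int);ry=f[...,0];g=f[...,1];b=f[...,2]
    for nm,m in(("red",(ry>150)&(g<70)&(b<70)),("or",(ry>180)&(g>80)&(g<170)&(b<80))):
        m[:,:200]=0;m[:160]=0;m[280:]=0;m[:,350:]=0
        P=np.array([world(c,u,v) for v,u in zip(*np.nonzero(m))])
        zt=np.percentile(P[:,2],90);T=P[P[:,2]>(.036 if nm=="red" else .112)]
        print(n,nm,len(P),len(T),"top",zt.round(4),P.mean(0).round(4),T.mean(0).round(4),(T.min(0)-0).round(3),T.max(0).round(3))
        if nm=="or": 
            w,V=np.linalg.eigh(np.cov(T[:,:2].T));print(V[:,1],np.degrees(np.arctan2(V[1,1],V[0,1])))
E
```

```text
strip+ [0.4773 0.1579 0.027 ] [0.4727 0.1656 0.027 ]
strip- [ 0.5147 -0.1995  0.027 ] [ 0.5151 -0.1986  0.027 ]
knob [ 0.5773 -0.1239  0.121 ] [ 0.5756 -0.1299  0.121 ]
ptr [ 0.5229 -0.1332  0.044 ] [ 0.5176 -0.1284  0.044 ]
barR [ 0.54  -0.129  0.121] [ 0.5465 -0.122   0.121 ]
barF [ 0.6028 -0.1348  0.121 ] [ 0.6047 -0.1322  0.121 ]
mk [0.4917 0.0213 0.044 ] [0.4886 0.0297 0.044 ]
scene red 46 29 top 0.0442 [0.4906 0.0245 0.0351] [0.491  0.0217 0.0416] [0.479 0.014 0.037] [0.502 0.033 0.046]
scene or 137 81 top 0.1211 [ 0.5695 -0.1301  0.1149] [ 0.5656 -0.1389  0.1304] [-0.069 -0.765  0.112] [ 0.605 -0.115  1.126]
[-0.72134838 -0.69257239] -136.16591774542684
side red 26 17 top 0.0428 [0.4919 0.0253 0.0356] [0.4914 0.0283 0.0404] [0.479 0.019 0.036] [0.501 0.034 0.046]
side or 74 40 top 0.1213 [ 0.5524 -0.0848  0.1362] [ 0.5315 -0.0467  0.1703] [-0.242 -0.14   0.112] [0.601 1.363 1.18 ]
[-0.48191958  0.87621545] 118.810848219807
```

Request:
{"op": "play_rows", "data": {"motion": [[[0.97,-0.53,-0.12,0,0,-0.21,1],[0.97,-0.53,-0.12,0,0,-0.21,1],[0.97,-0.53,-0.12,0,0,-0.21,1],[0.97,-0.53,-0.12,0,0,-0.21,1],[0.97,-0.53,-0.12,0,0,-0.21,1],[0.97,-0.53,-0.12,0,0,-0.21,1],[0.97,-0.53,-0.12,0,0,-0.21,1],[0.97,-0.53,-0.12,0,0,-0.21,1],[0.97,-0.53,-0.12,0,0,-0.21,1],[0.97,-0.53,-0.12,0,0,-0.21,1]]]}}

```text
time_s: 1.1
ee_pos: [0.3712, -0.3086, 0.2542]
eef_rot: [-3.141, -0.0, 1.672]
force: [-0.7, -0.5, 0.2]
grip_width: 0.0944
grip_force: 0.0
```

Request:
{"op": "play_rows", "data": {"motion": [[[0.75,0.9,-0.12,0,0,-0.213,1],[0.75,0.9,-0.12,0,0,-0.213,1],[0.75,0.9,-0.12,0,0,-0.213,1],[0.75,0.9,-0.12,0,0,-0.213,1],[0.75,0.9,-0.12,0,0,-0.213,1],[0.75,0.9,-0.12,0,0,-0.213,1],[0.75,0.9,-0.12,0,0,-0.213,1],[0.75,0.9,-0.12,0,0,-0.213,1],[0.75,0.9,-0.12,0,0,-0.213,1],[0.75,0.9,-0.12,0,0,-0.213,1]]]}}

```text
time_s: 2.1
ee_pos: [0.5764, -0.0998, 0.2841]
eef_rot: [3.142, -0.001, 3.007]
force: [0.0, -0.2, 0.5]
grip_width: 0.0939
grip_force: 0.0
```

```bash
cat >> h.py <<'E'
from scipy.spatial.transform import Rotation as R
def wrist():
    o=get_obs();c=camera("wrist");T=np.eye(4);T[:3,:3]=R.from_euler("xyz",o["eef_rot"]).as_matrix();T[:3,3]=o["ee_pos"]
    c["T"]=T@c["T_tool_cam"];return o,c
E
python3 - <<'E'
from h import *
import pickle
o,c=wrist();pickle.dump(c,open("w.pkl","wb"));print(o["qpos"],o["ee_pos"],c["T_tool_cam"].round(3).tolist(),c["T"].round(3).tolist())
cv2.imwrite("pics/w1.png",cv2.resize(c["frame"][:,:,::-1],(800,600)))
E
```

```text
[-2.34004108e-01  3.43170380e-01  1.32654719e+00  6.79301635e-07
  1.47245608e+00 -1.67070326e+00] [ 0.57643321 -0.09977932  0.28413592] [[-0.001, 0.959, 0.284, 0.083], [1.0, 0.001, -0.0, -0.0], [-0.0, 0.284, -0.959, -0.161], [0.0, 0.0, 0.0, 1.0]] [[0.134, -0.95, -0.281, 0.494], [0.991, 0.129, 0.038, -0.089], [0.0, -0.283, 0.959, 0.445], [0.0, 0.0, 0.0, 1.0]]
```

View pics/w1.png

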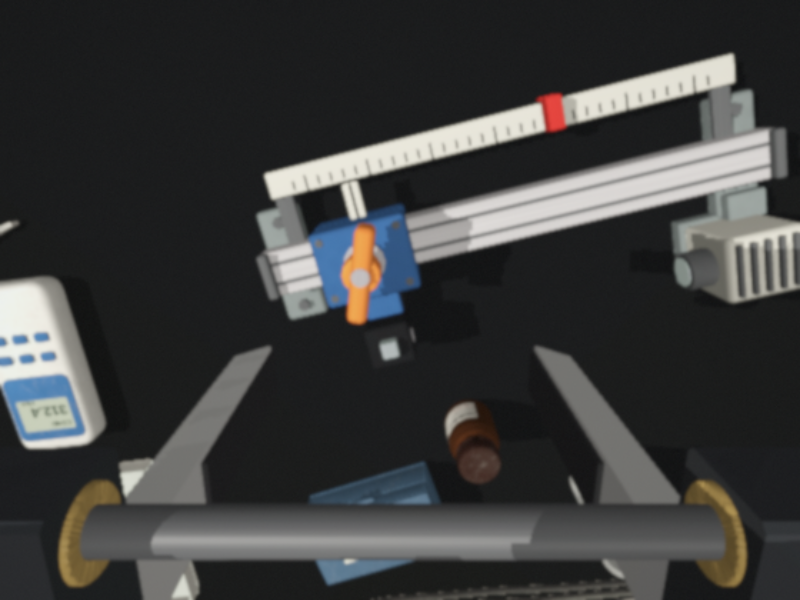

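```bash
python3 - <<'E'
from h import *
import pickle
c=pickle.load(open("w.pkl","rb"))
p=lambda u,v,h:plane(c,u*.7,v*.7,h)
f=c["frame"].astype(int);m=(f[...,0]>140)&(f[...,1]<80)&(f[...,2]<80);m[:50]=0;m[120:]=0
v,u=np.nonzero(m);print("red px*1.43",u.min()/.7,u.max()/.7,v.min()/.7,v.max()/.7,u.mean()/.7,v.mean()/.7)
a,b=p(268,186,.027),p(735,68,.027);d=(b-a)[:2];L=np.hypot(*d);d/=L
print("strip",a,b,L,np.degrees(np.arctan2(d[1],d[0]))-90,(a+b)/2)
k=p(360,277,.123);t=p(348,184,.044);mk=p(552,113,.044);m2=p(u.mean()/.7,v.mean()/.7,.044)
print("knob",k,"ptr",t,"mk",mk,m2)
e,g=p(364,228,.121),p(357,322,.121);q=e-g;print("bar",(e+g)/2,np.degrees(np.arctan2(q[1],q[0]))-180,np.hypot(*q[:2]))
for n,x in(("k",k),("t",t),("mk",mk),("m2",m2)):print(n,(x-a)[:2]@d-L/2)
cv2.imwrite("pics/w2.png",cv2.resize(c["frame"][50:200,180:420,::-1],(800,500),interpolation=cv2.INTER_CUBIC))
E
```

```text
red px*1.43 538.5714285714286 564.2857142857143 94.28571428571429 130.0 552.2098214285714 111.45982142857143
strip [ 0.5164891  -0.19757531  0.027     ] [0.47877358 0.16100582 0.027     ] 0.3605591300270391 6.004286503638141 [ 0.49763134 -0.01828474  0.027     ]
knob [ 0.57491387 -0.12653837  0.123     ] ptr [ 0.52220501 -0.13338779  0.044     ] mk [0.49222088 0.02100602 0.044     ] [0.49118542 0.02121332 0.044     ]
bar [ 0.574947   -0.12643452  0.121     ] -13.114183193898953 0.0621231795852465
k -0.11574372813238817
t -0.11704207238382629
mk 0.03964116410500254
m2 0.039955641460169056
```

View pics/w2.png

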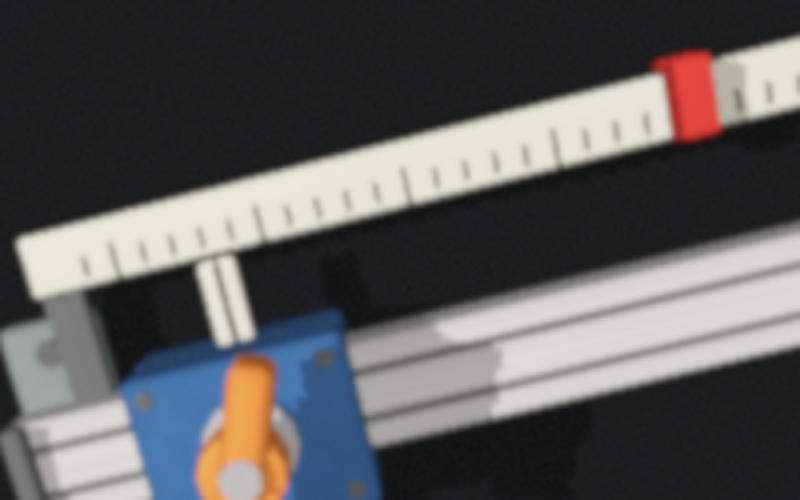

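Request:
{"op": "play_rows", "data": {"motion": [[[-0.008,-0.107,0.3,0,0,0.009,1],[-0.008,-0.107,0.5,0,0,0.009,1],[-0.008,-0.107,0.6,0,0,0.009,1],[-0.008,-0.107,0.689,0,0,0.009,1],[-0.008,-0.107,0.689,0,0,0.009,1],[-0.008,-0.107,0.689,0,0,0.009,1]]]}}

```text
time_s: 2.75
ee_pos: [0.5753, -0.1268, 0.1133]
eef_rot: [-3.142, 0.001, 2.948]
force: [-0.2, 0.0, 0.8]
grip_width: 0.0939
grip_force: 0.0
```

Request:
{"op": "play_rows", "data": {"motion": [[[0,0,0,0,0,0,-1],[0,0,0,0,0,0,-1],[0,0,0,0,0,0,-1],[0,0,0,0,0,0,-1],[0,0,0,0,0,0,-1],[0,0,0,0,0,0,-1],[0,0,0,0,0,0,-1],[0,0,0,0,0,0,-1],[0,0,0,0,0,0,-1],[0,0,0,0,0,0,-1]]], "grip_force": 20}}

```text
time_s: 3.75
ee_pos: [0.5749, -0.1267, 0.1122]
eef_rot: [-3.141, 0.0, 2.952]
force: [-2.0, -7.0, 0.2]
grip_width: 0.0173
grip_force: 10.3
```

Request:
{"op": "play_rows", "data": {"motion": [[[0,0,0,0,0,0,-1],[0,0,0,0,0,0,-1],[0,0,0,0,0,0,-1]]], "grip_force": 30}}

```text
time_s: 4.05
ee_pos: [0.5749, -0.1267, 0.1122]
eef_rot: [-3.141, 0.0, 2.952]
force: [-0.5, -1.8, -0.6]
grip_width: 0.0169
grip_force: 30.0
```

Request:
{"op": "play_rows", "data": {"motion": [[[0.008,0.026,0,0,0,0,-1],[0.018,0.06,0,0,0,0,-1],[0.028,0.092,0,0,0,0,-1],[0.039,0.128,0,0,0,0,-1],[0.05,0.164,0,0,0,0,-1],[0.061,0.2,0,0,0,0,-1],[0.071,0.233,0,0,0,0,-1],[0.08,0.263,0,0,0,0,-1],[0.087,0.285,0,0,0,0,-1],[0.0915,0.3,0,0,0,0,-1]]]}}

```text
time_s: 5.05
ee_pos: [0.5665, -0.049, 0.1122]
eef_rot: [-3.14, 0.0, 2.952]
force: [-0.2, -7.2, -0.9]
grip_width: 0.0163
grip_force: 30.0
```

```bash
python3 - <<'E'
from h import *
o,c=wrist();print(o["ee_pos"],o["eef_rot"],o["force"],o["moment"],o["grip_width"],c["T"].round(3).tolist())
import pickle;pickle.dump(c,open("w3.pkl","wb"))
cv2.imwrite("pics/w3.png",cv2.resize(c["frame"][:,:,::-1],(800,600)))
E
```

```text
[ 0.56647752 -0.04899096  0.11219547] [-3.14033649e+00  1.91418382e-04  2.95209436e+00] [-0.19842796 -7.2136076  -0.89217553] [-1.40218599 -0.04988374  0.01839134] 0.016348894482648882 [[0.189, -0.942, -0.279, 0.485], [0.982, 0.181, 0.055, -0.033], [-0.001, -0.284, 0.959, 0.273], [0.0, 0.0, 0.0, 1.0]]
```

View pics/w3.png

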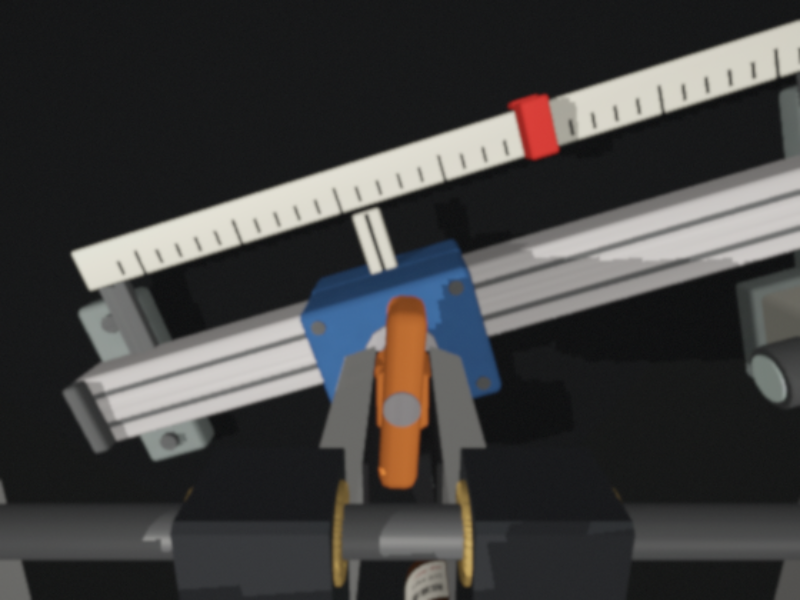

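```bash
python3 - <<'E'
from h import *
import pickle
c=pickle.load(open("w3.pkl","rb"))
p=lambda u,v,h:plane(c,u*.7,v*.7,h)
for ang in(6.0,6.3):
  a=np.radians(ang);d=np.array([-np.sin(a),np.cos(a)])
  t=p(367,213,.044);b=p(384,270,.044);m=p(540,127,.044);print(t,b,m,(m-t)[:2]@d,(m-b)[:2]@d)
print(p(60+23,270,.027))
E
```

```text
[ 0.51335965 -0.05451406  0.044     ] [ 0.53979319 -0.05231894  0.044     ] [0.49202334 0.02352703 0.044     ] 0.07984382590475157 0.08042379026451292
[ 0.51335965 -0.05451406  0.044     ] [ 0.53979319 -0.05231894  0.044     ] [0.49202334 0.02352703 0.044     ] 0.07991112311988988 0.08062992778192637
[ 0.51643698 -0.19637678  0.027     ]
```

Request:
{"op": "play_rows", "data": {"motion": [[[0.008,0.026,0,0,0,0,-1],[0.018,0.06,0,0,0,0,-1],[0.028,0.092,0,0,0,0,-1],[0.039,0.128,0,0,0,0,-1],[0.05,0.164,0,0,0,0,-1],[0.061,0.2,0,0,0,0,-1],[0.072,0.235,0,0,0,0,-1],[0.082,0.268,0,0,0,0,-1],[0.089,0.29,0,0,0,0,-1],[0.0935,0.306,0,0,0,0,-1]]]}}

```text
time_s: 6.1
ee_pos: [0.5579, 0.0305, 0.1122]
eef_rot: [-3.14, -0.0, 2.952]
force: [-2.0, -7.9, -0.5]
grip_width: 0.0168
grip_force: 30.0
```

```bash
python3 - <<'E'
from h import *
o,c=wrist();print(o["ee_pos"],o["eef_rot"],o["force"],o["moment"],o["grip_width"],o["qpos"])
import pickle;pickle.dump(c,open("w4.pkl","wb"))
cv2.imwrite("pics/w4.png",cv2.resize(c["frame"][50:230,180:420,::-1],(800,600),interpolation=cv2.INTER_CUBIC))
E
```

```text
[0.55788212 0.03053512 0.11218727] [-3.14026215e+00 -8.30066625e-06  2.95209286e+00] [-1.96367457 -7.89210869 -0.49062155] [-1.42207703  0.11740621  0.06860324] 0.016795232267149317 [-1.02844855e-02  4.35497826e-01  1.61281112e+00 -1.47223300e-03
  1.09352949e+00 -1.39090459e+00]
```

View pics/w4.png

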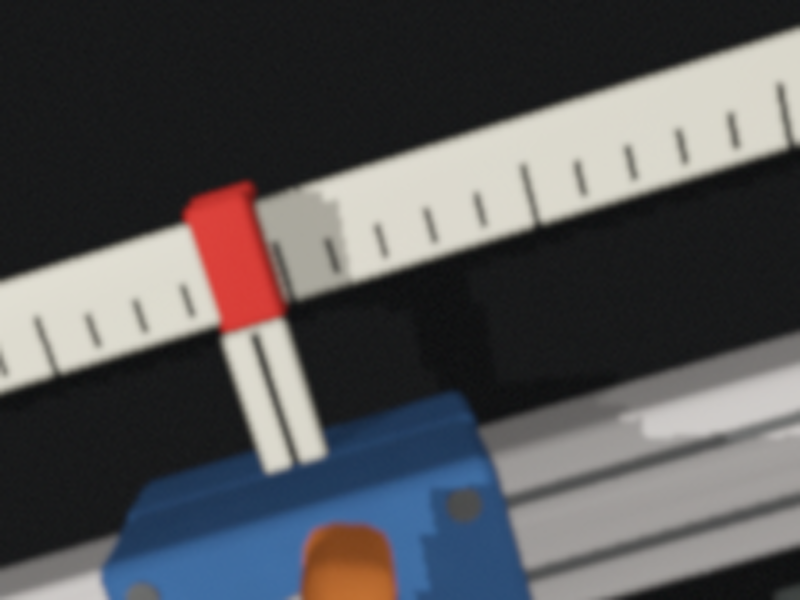

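Request:
{"op": "play_rows", "data": {"motion": [[[0,0,0,0,0,0,-1],[0,0,0,0,0,0,-1],[0,0,0,0,0,0.012,-1],[0,0,0,0,0,0.024,-1],[0,0,0,0,0,0.036,-1],[0,0,0,0,0,0.048,-1],[0,0,0,0,0,0.06,-1],[0,0,0,0,0,0.072,-1],[0,0,0,0,0,0.084,-1],[0,0,0,0,0,0.096,-1]]], "grip_force": 45}}

```text
time_s: 7.15
ee_pos: [0.558, 0.0311, 0.1122]
eef_rot: [3.141, -0.0, 2.346]
force: [-0.1, 0.7, -0.0]
grip_width: 0.0159
grip_force: 45.0
```

Request:
{"op": "play_rows", "data": {"motion": [[[0,0,0,0,0,0.012,-1],[0,0,0,0,0,0.024,-1],[0,0,0,0,0,0.036,-1],[0,0,0,0,0,0.048,-1],[0,0,0,0,0,0.06,-1],[0,0,0,0,0,0.072,-1],[0,0,0,0,0,0.082,-1],[0,0,0,0,0,0.088,-1],[0,0,0,0,0,0.088,-1],[0,0,0,0,0,0.088,-1]]]}}

```text
time_s: 8.15
ee_pos: [0.5582, 0.0312, 0.1123]
eef_rot: [3.141, -0.0, 1.797]
force: [1.3, 2.2, -0.5]
grip_width: 0.0161
grip_force: 45.0
```

```bash
python3 - <<'E'
from h import *
o,c=wrist();print(o["ee_pos"],o["eef_rot"],o["force"],o["moment"],o["grip_width"])
import pickle;pickle.dump(c,open("w5.pkl","wb"))
cv2.imwrite("pics/w5.png",cv2.resize(c["frame"][:,:,::-1],(800,600)))
E
```

```text
[0.55818511 0.03118656 0.11227414] [ 3.14099450e+00 -4.33439858e-04  1.79718551e+00] [ 1.33302057  2.23179802 -0.5374287 ] [ 0.52787586 -0.28356555  0.18254386] 0.016092551449111234
```

View pics/w5.png

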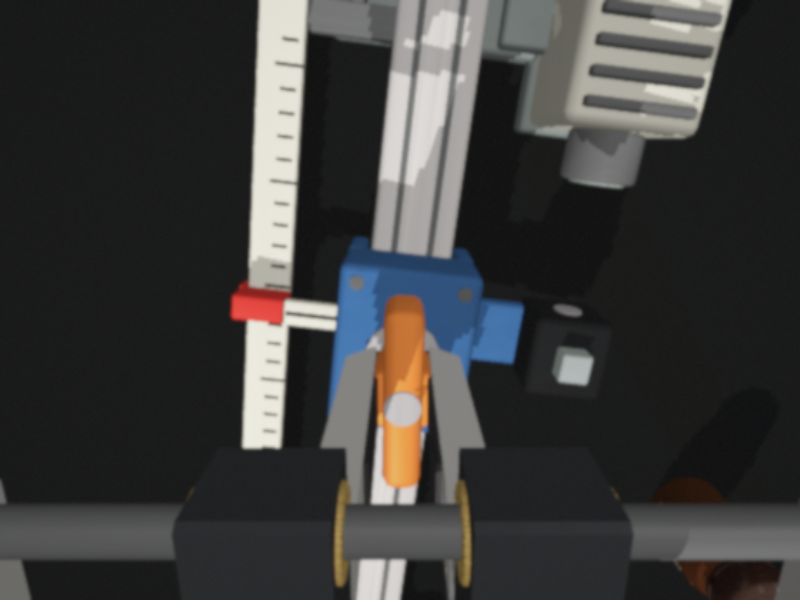

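Request:
{"op": "play_rows", "data": {"motion": [[[0,0,0,0,0,0,-0.4],[0,0,0,0,0,0,-0.2],[0,0,0,0,0,0,-0.2],[0,0,0,0,0,0,-0.2],[0,0,-0.1,0,0,0,-0.2],[0,0,-0.2,0,0,0,-0.2],[0,0,-0.35,0,0,0,-0.2],[0,0,-0.5,0,0,0,-0.2],[0,0,-0.6,0,0,0,-0.2],[0,0,-0.6,0,0,0,-0.2]]]}}

```text
time_s: 9.2
ee_pos: [0.559, 0.0309, 0.2659]
eef_rot: [3.136, 0.001, 1.796]
force: [-0.1, 0.1, -0.1]
grip_width: 0.0377
grip_force: 0.0
```

```bash
python3 - <<'E'
from h import *
o,c=wrist();print(o["ee_pos"],o["force"],o["grip_width"],o["joint_vel"].round(3))
cv2.imwrite("pics/w6.png",cv2.resize(c["frame"][:,:,::-1],(800,600)))
E
```

```text
[0.55897417 0.03086792 0.26592559] [-0.12457569  0.13713836 -0.09117804] 0.03772226101467749 [-0.002  0.042  0.076  0.001 -0.058  0.001]
```

View pics/w6.png

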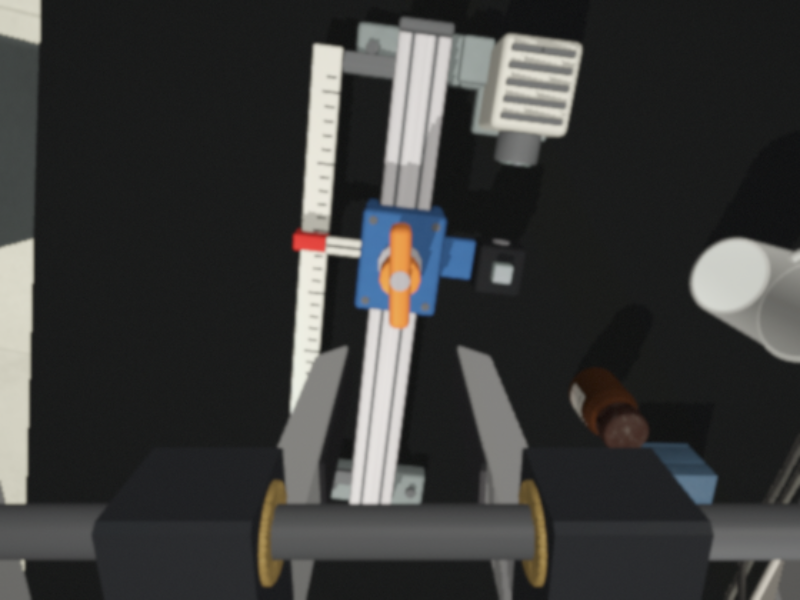

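```bash
python3 -c "
from station import workorder
print(workorder.hand_in())"
```

```text
the job is handed in; nothing more can be done
None
```

The job is handed in. By the last wrist-camera picture the pointer's line is on the red marker, and the clamp knob is turned to about 1.45 rad (worked out from the gripper's angle; tight is above 1.2). The arm is lifted clear at about 9 s, and the hand-in gave no verdict.

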